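# Lock the organiser's upper tray with its pin

## Task

The upper tray of the clear cartridge organiser has been left sticking out towards the robot: push it fully back in to its stop, then push the loose T-handled steel pin along its guide trough, through the hole in the white block and the hole in the tray's side wall, until the handle rests against the block, so that the tray is locked. Leave the mug, the controller and the key tin where they are.

Things in the scene. Friction and masses are not known exactly. Their poses are not given: they have to be found in the camera images.
- organiser: Two-tier cartridge organiser, fixed. Origin: centre of the underside of its lower tier; its front faces its own -x (roughly the robot), z up. Lower tier: clear acrylic box 180 (x) x 190 (y) x 50 mm high. At its -y side stands a white block 56 (x) x 20 (y) mm, y = -91 to -111 mm, top at z = 97 mm, bored along y with a 21 mm hole, axis at x = -30, z = 74 mm; a guide trough leads to it.
- tray (a joint): Slide of the upper tray on the lower tier, in m: 0 = fully in at its stop (its hole in line with the block's hole), growing as the tray comes out along the organiser's -x, at most 0.08. It moves with light friction and stays where it is left.
- tray_front (a point): Middle of the top edge of the upper tray's front wall, on its outer face. The tray is an open clear acrylic box 180 (x) x 176 (y) mm with whitish rim, from 51 to 98 mm above the ledge, front wall 6 mm thick, with flat cartridges lying in it. Axes as the organiser's.
- tray_hole (a point): Centre of the 21 mm hole through the tray's -y side wall (6 mm thick), on the wall's outer face, at z = 74 mm. Moves with the tray; when the tray is fully in it lies 3 mm behind the block, on the line of the block's hole.
- block_mouth (a point): Centre of the block's hole on its outer (-y) face, z = 74 mm above the ledge, axes as the organiser's. Here ends the white guide trough, 32 mm wide, that runs out 114 mm along the organiser's -y: floor 8 mm below the hole's axis, 20 mm wide inside, rails' tops 3 mm below the axis.
- pin: Loose steel T-handled lock pin, 70 mm long, 90 g, lying in the trough. Its +y runs along the shaft to the tip, z up. Origin: on the shaft's axis at the handle's front face. Shaft 16 mm in diameter, 60 mm long, nose rounded; at its back a flat handle 50 (x) x 10 (y, 0 to -10) x 22 mm (z = -2 to +20), above the rails and overhanging both. Fully home, the origin lies at block_mouth.
- pin_tip (a point): The point of the pin's nose, on its axis, 60 mm ahead of the pin's origin.
- mug: Green ceramic mug, 82 mm across, 92 mm high, with a handle at its own +y. Origin: centre of its underside. Stands in the row left of the organiser. Leave alone.
- controller: White plastic game controller, about 95 (x) x 154 (y) x 45 mm high. Origin: centre of its underside. In the same row. Leave alone.
- key_tin: Chrome-plated key tin with a spring clip on its -x side, 68 (x) x 104 (y) x 33 mm high. Origin: centre of its underside. In the same row. Leave alone.
Mind the look-alikes: they are no part of the job. What is shaped like the pin but green, orange or pink is not meant.

How it is judged:
By the outcome, as a careful person would: the job done as asked, in the order asked, and still so for the second after the job is handed in, with the robot touching nothing.
It also fails if it takes over 40 s, if anything falls off the work surface, if the arm or the gripper's body presses on something with over 40 N, if the wrist force passes 120 N, or if a joint passes its speed limit or range.

## Robot

A 6-joint arm with a two-finger parallel gripper is mounted at the origin on the work surface. World frame = base frame: x ahead of the robot, y to its left, z up, the work surface at z = 0. Lengths are in m, angles in rad, forces in N, time in s.
With the tool pointing down it reaches from about 0.25 to 0.775 m from the base axis. Payload 4 kg.
Tool frame: the origin (TCP) lies midway between the tips of the shut fingers; the grasp point (between the pads) lies 19 mm behind it (grip_point_offset is the distance from the TCP to the grasp point, in m); z points along the fingers, y is the line along which they close (so a half turn about z gives the same grasp; the last joint's range is limited). The gripper opens to 94 mm and grips with 3 to 60 N. Pads are 16 mm wide; open, the fingers measure 119 mm over their backs; the gripper's body (75 mm by 177 mm) begins 78 mm behind the grasp point.
Start: joints at [1.216, 0.087, 1.371, -0, 1.684, -0.103], TCP at [0.137, 0.533, 0.206] pointing down, gripper open.
Joint ranges: [-3.1, 3.1], [-0.76, 2.03], [0.27, 2.55], [-1.08, 4.22], [0.17, 2.65], [-2.57, 2.57]. Speed limits (rad/s): [2.79, 2.79, 3.14, 3.14, 3.14, 3.14].

## Interface

Orientations are given as [roll, pitch, yaw] about the fixed x, y, z axes, in that order (R = Rz(yaw) Ry(pitch) Rx(roll)).
In Python, from bench import * gives the robot as it stands.
- The arm moves only by the tool carry_out, never from a script. Its argument "commands" is a list of rows, each a list of 6 numbers: the shift along the tool's x, y, z in m, then the turn, a rotation vector about the tool's x, y, z in rad. In form: [[tx, ty, tz, rx, ry, rz], ...]. A call has exactly 5 rows; each row is the pose to reach, as a shift and turn from the pose commanded when the call began, along the tool's axes at that moment; what a row does not reach only later rows make up. A row lasts 1/10 s, in which the tool goes at most 50 mm and 8.59 degrees, less where a joint would pass 70% of its speed; a pose out of reach is approached as far as the arm can. A call with a gripper value outside its range is refused whole. "jaw" is the opening, from 0 (shut) to 1 (fully open), set as the call begins (left out, the last holds). The fingers move at their own pace and stop on an object; the grip force is fixed at half the most. Time passes only in rows, so rows that repeat a pose let the fingers close, or fill a call up. It gives the time, the measured TCP pose, the force, the opening and the grip force at its end, in the units of the state.
- get_obs(): the state, without advancing time (a new reading comes with each control period).
- snapshot(name): name is "scene" or "top"; returns a dict with "img" (400x640x3 uint8, red, green, blue), "range_z" (400x640 float32, m along the optical axis (not along the pixel's ray), 0 where there is no reading), "fx", "fy", "cx", "cy" (pixels), "distortion" ([k1, k2, p1, p2, k3] as OpenCV has them; the pictures are not rectified), "R" (3x3) and "t" (3): a world point X has camera coordinates R X + t. Camera axes: x right, y down, z forward; pixel columns grow to the right and rows downward; lengths in m; the calibration is good to about 2 mm. A picture is of the moment at which its call begins.
- close_job(): hands the job in; it is judged then, once.
The state is a dict: "time": time; "joint_positions": joint angles; "qvel": joint speeds; "joint_torque": joint torques, N m; "tool_pos": TCP position; "ee_rot": TCP orientation; "wrist_force": force on the tool from outside, world axes, zero at the start; "wrist_torque": the same for the moment, N m; "width": finger opening in m; "finger_force": force on a finger pad.
Only numpy, scipy, OpenCV 4.12 (cv2) and the standard library are available. Lean on these libraries where they do the work, as an engineer would, in place of code of your own. Each camera call takes 0.05 s, during which the arm holds its last target. There are 200 camera calls.

## Working session

There is one attempt and no reset: what is moved stays moved. The work goes in short steps, Python scripts to look and compute and a tool call to move; the robot and the scene stay as the last step left them, time stands still between calls to the robot, and variables do not carry over. Pictures are saved under pics/ and viewed, at most 10 in all, crops included, and the job is handed in when it is done.

Besides the shell and the picture viewer there is one more tool, called after "Call:" by a JSON object that holds its "op" and its "data", one argument or row to a line. carry_out: Moves the arm, as the interface text tells. Its arguments: {"type":"object","properties":{"commands":{"type":"array","items":{"type":"array","items":{"type":"number"}}},"jaw":{"type":"number"}},"required":["commands"]}

```bash
mkdir -p pics; cat > h.py <<'E'
from bench import *
import numpy as np, cv2
def save(s,n,crop=None,k=1):
    im=s["img"][:,:,::-1]
    if crop: im=im[crop[1]:crop[3],crop[0]:crop[2]]
    cv2.imwrite("pics/"+n,cv2.resize(im,None,fx=k,fy=k,interpolation=cv2.INTER_CUBIC))
def ray(s,u,v):
    K=np.array([[s["fx"],0,s["cx"]],[0,s["fy"],s["cy"]],[0,0,1]])
    p=cv2.undistortPoints(np.array([[[u,v]]],float),K,np.array(s["distortion"],float))[0,0]
    return np.array([p[0],p[1],1.])
def px(s,u,v,z=None):
    R=np.array(s["R"]);t=np.array(s["t"]);d=R.T@ray(s,u,v);c=-R.T@t
    if z is None: return c+d*s["range_z"][int(round(v)),int(round(u))]
    return c+d*(z-c[2])/d[2]
def proj(s,X):
    K=np.array([[s["fx"],0,s["cx"]],[0,s["fy"],s["cy"]],[0,0,1]])
    return cv2.projectPoints(np.array(X,float).reshape(-1,3),cv2.Rodrigues(np.array(s["R"]))[0],np.array(s["t"],float),K,np.array(s["distortion"],float))[0][:,0]
E
python3 - <<'E'
from h import *
a=snapshot("scene");b=snapshot("top")
save(a,"s0.png");save(b,"t0.png");print(get_obs())
for s in(a,b):print(-np.array(s["R"]).T@s["t"])
E
```

```text
{'time': 0.1, 'joint_positions': array([ 1.21588726e+00,  8.78848760e-02,  1.37209107e+00, -1.55345926e-05,
        1.68358780e+00, -1.03065601e-01]), 'qvel': array([ 1.35358815e-03, -8.98586857e-04, -2.73737240e-03,  4.92181095e-04,
        9.55342117e-05, -2.18275982e-04]), 'joint_torque': array([ 2.32820414e-03, -3.41252518e+01, -3.03301477e+01,  7.19935074e-02,
        3.04546428e-02, -9.13406097e-05]), 'tool_pos': array([0.13687505, 0.53219169, 0.20442526]), 'ee_rot': array([-3.13963044e+00, -1.87434026e-04,  2.88974727e+00]), 'wrist_force': array([-1.45589533,  0.42049216, -0.48354203]), 'wrist_torque': array([0.00343163, 0.00772983, 0.03211649]), 'finger_force': 0.0, 'width': 0.09380489007228683}
[ 1.24830587 -0.33211208  0.74989999]
[0.45631832 0.06256417 0.82037325]
```

View pics/s0.png

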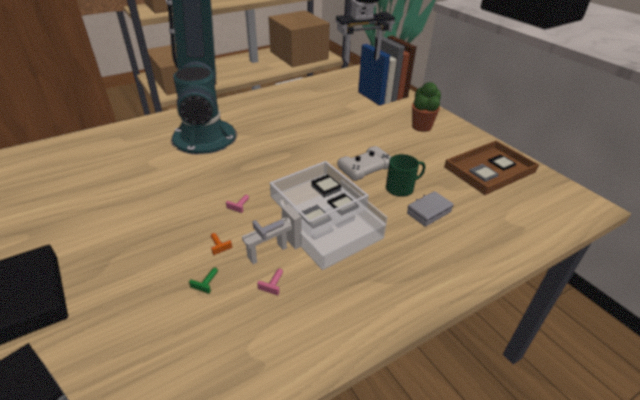

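View pics/t0.png

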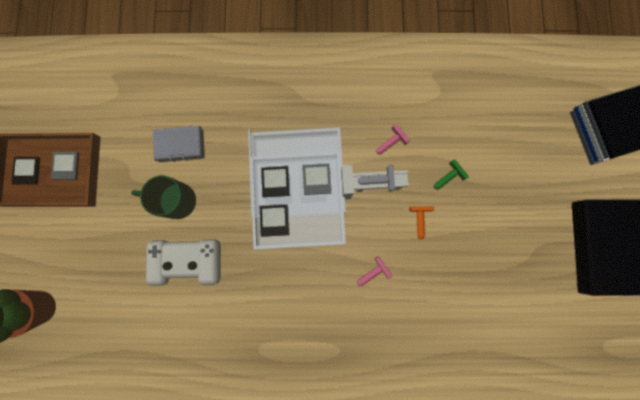

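The scene view shows the organiser at about (325,215) and its trough at (265,240). The top view shows the tray at (297,188), the block at (348,180) and the trough out to (408,180).

Pin candidates in the top view: steel in the trough (378,180), pink (395,138), green (452,174), orange (421,220), pink (375,271). I choose the steel one and check it in a crop.

```bash
python3 - <<'E'
from h import *
s=snapshot("top");save(s,"t1.png",(235,115,425,260),4)
np.savez("top.npz",**s)
for u,v in [(250,131),(340,130),(344,244),(255,246),(348,180),(345,165),(391,178),(405,180),(375,181),(500,300)]:
    print((u,v),px(s,u,v).round(4))
E
```

```text
(250, 131) [0.6889 0.2138 0.0675]
(340, 130) [0.7115 0.025  0.0008]
(344, 244) [4.572e-01 1.770e-02 4.000e-04]
(255, 246) [0.4533 0.1928 0.0996]
(348, 180) [0.5811 0.0144 0.0971]
(345, 165) [0.6111 0.02   0.0962]
(391, 178) [ 0.5859 -0.0704  0.0928]
(405, 180) [ 0.5864 -0.1037  0.0667]
(375, 181) [ 0.582  -0.0406  0.0803]
(500, 300) [ 0.3365 -0.3177  0.    ]
```

View pics/t1.png

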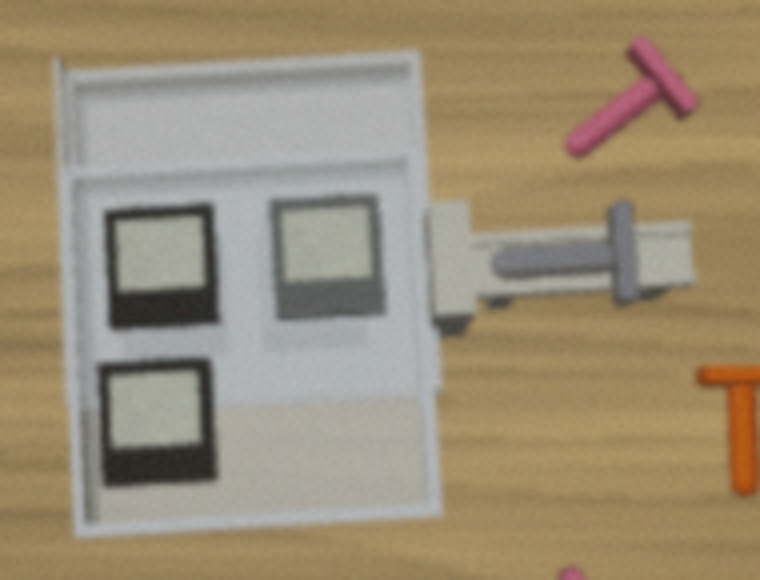

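The crop shows the steel pin lying in the trough: handle at about (391,178), nose at about (359,180), pointing at the block (348,180). The tray's front rim runs from (254,249) to (345,243). The tray sticks out towards image-down, which is -x. The steel pin is the right one.

```bash
python3 - <<'E'
from h import *
from scipy.optimize import least_squares
s=dict(np.load("top.npz"))
f=lambda c:(235+(c[0]+.5)/4-.5,115+(c[1]+.5)/4-.5)
# (crop px, organiser coords; tray points flagged)
B=[((428,201),(-2e-3,-.091,.097)),((468,201),(-2e-3,-.111,.097)),((474,315),(-.058,-.111,.097)),((434,317),(-.058,-.091,.097)),
   ((691,221),(-.014,-.225,.071)),((694,284),(-.046,-.225,.071))]
T=[((77,536),(-.090,.088,.098)),((441,515),(-.090,-.088,.098))]
def tf(p,X,tr):
    x,y,a,d=p;X=np.array(X,float);X[0]-=d*tr
    c,sn=np.cos(a),np.sin(a);return np.array([x+c*X[0]-sn*X[1],y+sn*X[0]+c*X[1],X[2]])
def res(p):
    return np.concatenate([px(s,*f(c),z=X[2])[:2]-tf(p,X,k)[:2] for L,k in((B,0),(T,1)) for c,X in L])
r=least_squares(res,[.6,.11,.05,.05],loss="soft_l1",f_scale=.003)
p=r.x;print(p.round(4));print((res(p).reshape(-1,2)*1e3).round(1))
for n,X,k in [("mouth",(-.03,-.111,.074),0),("front",(-.09,0,.098),1),("frontgoal",(-.09,0,.098),0),("hole axis far",(-.03,-.225,.074),0)]:print(n,tf(p,X,k).round(4))
inv=lambda P:(np.array([[np.cos(p[2]),np.sin(p[2])],[-np.sin(p[2]),np.cos(p[2])]])@(P[:2]-p[:2])).round(4)
for n,c,z in[("tip",(495,262),.074),("hfar",(622,200),.094),("hnear",(627,302),.094),("hL",(612,252),.094),("hR",(636,250),.094)]:
    P=px(s,*f(c),z=z);print(n,P.round(4),inv(P))
E
```

```text
[0.6067 0.118  0.06   0.0637]
[[ 1.  -0.4]
 [-0.2 -0. ]
 [-0.6  0.9]
 [-0.4  0.4]
 [ 0.3 -0.6]
 [-0.1  0.6]
 [ 0.3 -1.4]
 [-0.3  0.4]]
mouth [0.5834 0.0054 0.074 ]
front [0.4533 0.1088 0.098 ]
frontgoal [0.5169 0.1126 0.098 ]
hole axis far [ 0.5902 -0.1084  0.074 ]
tip [ 0.5849 -0.008   0.074 ] [-0.0293 -0.1245]
hfar [ 0.6124 -0.0691  0.094 ] [-0.0056 -0.187 ]
hnear [ 0.5616 -0.0704  0.094 ] [-0.0563 -0.1854]
hL [ 0.5864 -0.0636  0.094 ] [-0.0312 -0.18  ]
hR [ 0.5874 -0.0754  0.094 ] [-0.0309 -0.1919]
```

```bash
cat >> h.py <<'E'
from scipy.spatial.transform import Rotation as Ro
P=np.array([.6067,.118,.06])
def org(x,y): c,s=np.cos(P[2]),np.sin(P[2]); return np.array([P[0]+c*x-s*y,P[1]+s*x+c*y])
def to(x,y,z):
    o=get_obs();R=Ro.from_euler("xyz",o["ee_rot"]);T=Ro.from_euler("xyz",[np.pi,0,np.pi+P[2]])
    w=np.r_[org(x,y),z]; print("shift",R.inv().apply(w-o["tool_pos"]).round(4),"turn",(R.inv()*T).as_rotvec().round(4),"w",w.round(4))
def st():
    o=get_obs();c,s=np.cos(P[2]),np.sin(P[2]);d=o["tool_pos"][:2]-P[:2]
    print("t",o["time"],"org",np.round([c*d[0]+s*d[1],-s*d[0]+c*d[1],o["tool_pos"][2]],4),"F",o["wrist_force"].round(1),o["ee_rot"].round(3),o["width"])
E
python3 -c "
from h import *
to(-.195,0,.204);to(-.195,0,.07)"
```

```text
shift [-0.3726 -0.344   0.0011] turn [-0.0016 -0.0004 -0.3118] w [0.4121 0.1063 0.204 ]
shift [-0.3726 -0.3438  0.1351] turn [-0.0016 -0.0004 -0.3118] w [0.4121 0.1063 0.07  ]
```

Call:
{"op": "carry_out", "data": {
  "commands": [
    [-0.037,-0.034,0,0,0,-0.06],
    [-0.075,-0.069,0,0,0,-0.12],
    [-0.112,-0.103,0,0,0,-0.18],
    [-0.149,-0.138,0,0,0,-0.25],
    [-0.186,-0.172,0,0,0,-0.312]
  ],
  "jaw": 0
}}

```text
time: 0.65
tool_pos: [0.2729, 0.3207, 0.2052]
ee_rot: [-3.141, 0.0, -3.078]
wrist_force: [1.3, 0.6, -0.0]
width: 0.0578
finger_force: 0.0
```

```bash
python3 -c "
from h import *
st();to(-.195,0,.204)"
```

```text
t 0.65 org [-0.321   0.2224  0.2052] F [ 1.3  0.6 -0. ] [-3.141  0.    -3.078] 0.057756103548384174
shift [-0.1252 -0.2229  0.0013] turn [-0.0001  0.0002  0.0037] w [0.4121 0.1063 0.204 ]
```

Call:
{"op": "carry_out", "data": {
  "commands": [
    [-0.02,-0.04,0,0,0,0],
    [-0.04,-0.08,0,0,0,0],
    [-0.065,-0.12,0,0,0,0],
    [-0.09,-0.16,0,0,0,0],
    [-0.11,-0.2,0,0,0,0]
  ]
}}

```text
time: 1.15
tool_pos: [0.3951, 0.1277, 0.2053]
ee_rot: [3.141, 0.0, -3.082]
wrist_force: [0.1, 1.2, -0.5]
width: 0.0173
finger_force: 0.0
```

```bash
python3 -c "
from h import *
st();to(-.195,0,.07)"
```

```text
t 1.15 org [-0.2107  0.0223  0.2053] F [ 0.1  1.2 -0.5] [ 3.141  0.    -3.082] 0.017330974317601406
shift [-0.0156 -0.0224  0.1353] turn [ 0.0002  0.0003 -0.0001] w [0.4121 0.1063 0.07  ]
```

Call:
{"op": "carry_out", "data": {
  "commands": [
    [-0.008,-0.011,0.035,0,0,0],
    [-0.0155,-0.022,0.07,0,0,0],
    [-0.0155,-0.022,0.105,0,0,0],
    [-0.0155,-0.022,0.135,0,0,0],
    [-0.0155,-0.022,0.135,0,0,0]
  ]
}}

```text
time: 1.65
tool_pos: [0.4071, 0.1078, 0.0657]
ee_rot: [-3.141, -0.011, -3.082]
wrist_force: [-0.1, -0.3, 0.1]
width: 0.0006
finger_force: 0.0
```

```bash
python3 -c "
from h import *
st();to(-.108,0,.07)"
```

```text
t 1.65 org [-0.1999  0.0018  0.0657] F [-0.1 -0.3  0.1] [-3.141 -0.011 -3.082] 0.0006450246496298531
shift [-0.0918 -0.0017 -0.0053] turn [-0.0006 -0.0107 -0.0004] w [0.4989 0.1115 0.07  ]
```

Call:
{"op": "carry_out", "data": {
  "commands": [
    [-0.02,0,0,0,0,0],
    [-0.034,0,0,0,0,0],
    [-0.046,0,0,0,0,0],
    [-0.058,0,0,0,0,0],
    [-0.07,0,0,0,0,0]
  ]
}}

```text
time: 2.15
tool_pos: [0.4821, 0.113, 0.0715]
ee_rot: [3.141, 0.001, -3.081]
wrist_force: [-1.8, 0.1, 2.1]
width: -0.0
finger_force: 1.0
```

Call:
{"op": "carry_out", "data": {
  "commands": [
    [-0.007,0,0,0,0,0],
    [-0.014,0,0,0,0,0],
    [-0.02,0,0,0,0,0],
    [-0.022,0,0,0,0,0],
    [-0.023,0,0,0,0,0]
  ]
}}

```text
time: 2.65
tool_pos: [0.504, 0.1141, 0.0704]
ee_rot: [3.142, -0.0, -3.081]
wrist_force: [-1.2, -0.9, 0.6]
width: 0.0005
finger_force: 0.8
```

```bash
python3 -c "
from h import *
st()"
```

```text
t 2.65 org [-0.1028  0.0023  0.0704] F [-1.2 -0.9  0.6] [ 3.142 -0.    -3.081] 0.00047879328980398065
```

Still only friction, so I continue in small steps until the force climbs.

Call:
{"op": "carry_out", "data": {
  "commands": [
    [-0.002,0,0,0,0,0],
    [-0.004,0,0,0,0,0],
    [-0.005,0,0,0,0,0],
    [-0.006,0,0,0,0,0],
    [-0.006,0,0,0,0,0]
  ]
}}

```text
time: 3.15
tool_pos: [0.5082, 0.1144, 0.0704]
ee_rot: [-3.142, -0.004, -3.081]
wrist_force: [-6.0, -0.4, 3.5]
width: 0.0006
finger_force: 3.3
```

```bash
python3 -c "
from h import *
st();s=snapshot('top');save(s,'t2.png',(235,115,425,260),4)"
```

```text
t 3.15 org [-0.0986  0.0023  0.0704] F [-6.  -0.4  3.5] [-3.142 -0.004 -3.081] 0.0005680191199918489
```

View pics/t2.png

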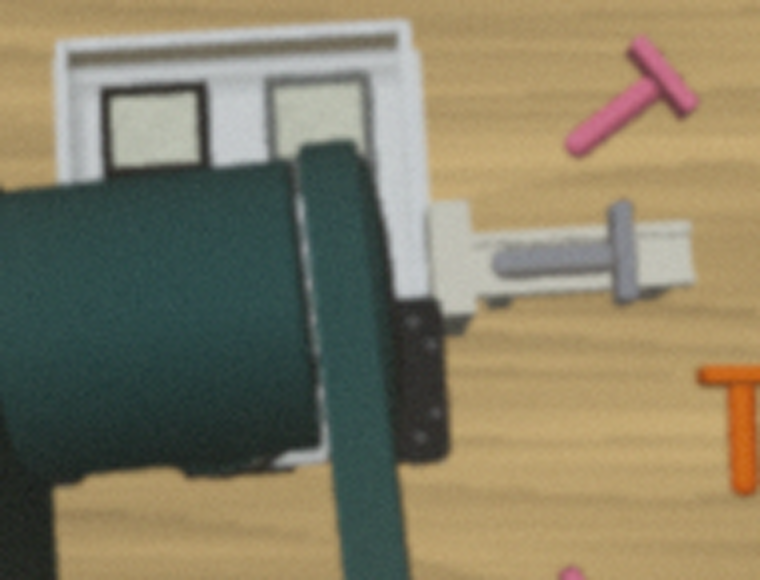

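The tray is almost in: its back rim is near the lower tier's back edge (crop (60,45)–(405,25)). The force is rising at TCP x = -0.0986 against the expected -0.098, so I press a little more firmly.

Call:
{"op": "carry_out", "data": {
  "commands": [
    [-0.001,0,0,0,0,0],
    [-0.002,0,0,0,0,0],
    [-0.003,0,0,0,0,0],
    [-0.004,0,0,0,0,0],
    [-0.004,0,0,0,0,0]
  ]
}}

```text
time: 3.7
tool_pos: [0.508, 0.1143, 0.0704]
ee_rot: [-3.141, -0.014, -3.081]
wrist_force: [-17.1, -1.1, 11.0]
width: 0.0003
finger_force: 8.7
```

```bash
python3 -c "
from h import *
st()"
```

```text
t 3.7 org [-0.0987  0.0023  0.0704] F [-17.1  -1.1  11. ] [-3.141 -0.014 -3.081] 0.0003191139773624363
```

At the stop: 17 N and no motion. I retreat and raise.

Call:
{"op": "carry_out", "data": {
  "commands": [
    [0.01,0,0,0,0,0],
    [0.04,0,0,0,0,0],
    [0.05,0,-0.04,0,0,0],
    [0.05,0,-0.08,0,0,0],
    [0.05,0,-0.1,0,0,0]
  ]
}}

```text
time: 4.2
tool_pos: [0.4656, 0.1119, 0.1742]
ee_rot: [3.141, 0.008, -3.081]
wrist_force: [-0.0, -0.0, -0.3]
width: 0.0006
finger_force: 0.0
```

```bash
python3 -c "
from h import *
st();to(-.031,-.23,.17);s=snapshot('top');save(s,'t3.png',(235,115,425,260),4)"
```

```text
t 4.2 org [-0.1412  0.0024  0.1742] F [-0.  -0.  -0.3] [ 3.141  0.008 -3.081] 0.0006389892369385858
shift [-0.1101 -0.2324  0.005 ] turn [0.0004 0.0077 0.0003] w [ 0.5895 -0.1134  0.17  ]
```

Call:
{"op": "carry_out", "data": {
  "commands": [
    [-0.02,-0.042,0,0,0,0],
    [-0.04,-0.084,0,0,0,0],
    [-0.06,-0.126,0,0,0,0],
    [-0.08,-0.168,0,0,0,0],
    [-0.1,-0.21,0,0,0,0]
  ]
}}

```text
time: 4.75
tool_pos: [0.5774, -0.0937, 0.1694]
ee_rot: [3.142, 0.001, -3.081]
wrist_force: [0.7, 0.2, 0.0]
width: 0.0006
finger_force: 0.0
```

```bash
python3 -c "
from h import *
st();to(-.031,-.23,.08)"
```

```text
t 4.75 org [-0.0419 -0.2096  0.1694] F [0.7 0.2 0. ] [ 3.142e+00  1.000e-03 -3.081e+00] 0.0006425767924055677
shift [-0.0108 -0.0204  0.0894] turn [0.     0.0007 0.0001] w [ 0.5895 -0.1134  0.08  ]
```

Call:
{"op": "carry_out", "data": {
  "commands": [
    [-0.01,-0.02,0.0,0,0,0],
    [-0.01,-0.02,0.03,0,0,0],
    [-0.01,-0.02,0.06,0,0,0],
    [-0.01,-0.02,0.087,0,0,0],
    [-0.01,-0.02,0.087,0,0,0]
  ]
}}

```text
time: 5.25
tool_pos: [0.5843, -0.1105, 0.0772]
ee_rot: [3.138, -0.01, -3.082]
wrist_force: [0.3, 0.7, -0.2]
width: 0.0003
finger_force: 0.0
```

Call:
{"op": "carry_out", "data": {
  "commands": [
    [0,0,0,0,0,0],
    [0,0,0,0,0,0],
    [0,0,0,0,0,0],
    [0,0,0,0,0,0],
    [0,0,0,0,0,0]
  ]
}}

```text
time: 5.75
tool_pos: [0.5883, -0.1113, 0.0845]
ee_rot: [-3.141, 0.002, -3.081]
wrist_force: [-0.1, -0.1, 0.0]
width: 0.0004
finger_force: 0.0
```

```bash
python3 -c "
from h import *
st();to(-.030,-.1335,.08)
s=snapshot('top');save(s,'t4.png',(235,115,425,260),4)"
```

```text
t 5.75 org [-0.0322 -0.2278  0.0845] F [-0.1 -0.1  0. ] [-3.141e+00  2.000e-03 -3.081e+00] 0.00039876917245193575
shift [-0.0022  0.0943  0.0045] turn [-0.0006  0.0019  0.0003] w [ 0.5848 -0.0171  0.08  ]
```

View pics/t4.png

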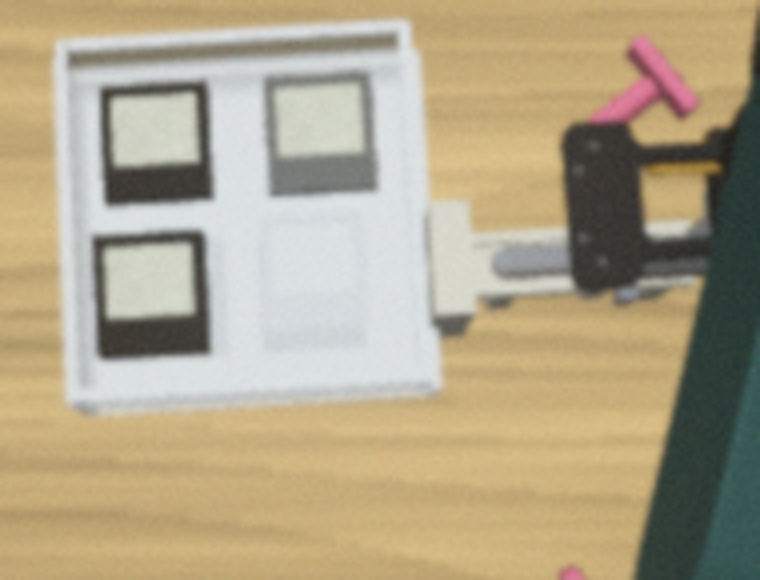

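The tray is fully in: its front rim (crop (75,400)–(440,388)) now sits over the lower tier. The pin is undisturbed, with its nose at crop (495,262). Now I push it.

Call:
{"op": "carry_out", "data": {
  "commands": [
    [-0.002,0.008,0.003,0,0,0],
    [-0.002,0.016,0.003,0,0,0],
    [-0.002,0.024,0.003,0,0,0],
    [-0.002,0.032,0.003,0,0,0],
    [-0.002,0.04,0.003,0,0,0]
  ]
}}

```text
time: 6.3
tool_pos: [0.5872, -0.0703, 0.0804]
ee_rot: [3.142, -0.0, -3.081]
wrist_force: [0.7, -0.5, 0.4]
width: 0.0007
finger_force: 0.2
```

```bash
python3 -c "
from h import *
st();to(-.030,-.1335,.081)
s=snapshot('top');save(s,'t5.png',(335,145,425,205),8)"
```

```text
t 6.3 org [-0.0308 -0.1868  0.0804] F [ 0.7 -0.5  0.4] [ 3.142 -0.    -3.081] 0.0007227745449615306
shift [-0.0008  0.0533 -0.0006] turn [ 0.     -0.0001  0.0006] w [ 0.5848 -0.0171  0.081 ]
```

View pics/t5.png

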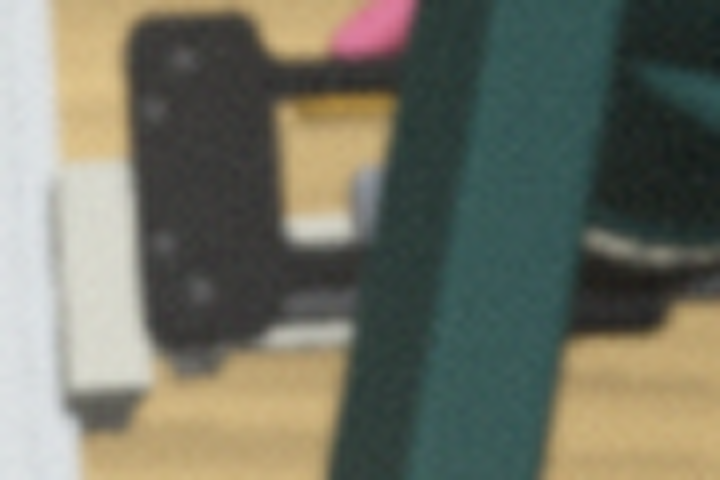

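The arm hides the nose. The handle is visible at crop (368,195), i.e. pixel (381,169), so it has moved about 20 mm towards the block. I continue gently.

Call:
{"op": "carry_out", "data": {
  "commands": [
    [-0.001,0.007,0,0,0,0],
    [-0.001,0.014,0,0,0,0],
    [-0.001,0.021,0,0,0,0],
    [-0.001,0.028,0,0,0,0],
    [-0.001,0.034,0,0,0,0]
  ]
}}

```text
time: 6.85
tool_pos: [0.5863, -0.0368, 0.0807]
ee_rot: [-3.141, 0.0, -3.081]
wrist_force: [0.9, -0.7, 0.9]
width: 0.0004
finger_force: 0.6
```

Call:
{"op": "carry_out", "data": {
  "commands": [
    [0,0.004,0,0,0,0],
    [0,0.008,0,0,0,0],
    [0,0.012,0,0,0,0],
    [0,0.015,0,0,0,0],
    [0,0.017,0,0,0,0]
  ]
}}

```text
time: 7.35
tool_pos: [0.585, -0.0199, 0.0802]
ee_rot: [3.141, -0.001, -3.081]
wrist_force: [0.2, 0.0, -0.4]
width: 0.0005
finger_force: 0.2
```

```bash
python3 -c "
from h import *
st();to(-.030,-.1335,.081)"
```

```text
t 7.35 org [-0.0299 -0.1363  0.0802] F [ 0.2  0.  -0.4] [ 3.141e+00 -1.000e-03 -3.081e+00] 0.0004555745954058776
shift [ 0.0001  0.0028 -0.0008] turn [ 0.0004 -0.0005  0.0003] w [ 0.5848 -0.0171  0.081 ]
```

Call:
{"op": "carry_out", "data": {
  "commands": [
    [0,0.001,0,0,0,0],
    [0,0.002,0,0,0,0],
    [0,0.003,0,0,0,0],
    [0,0.004,0,0,0,0],
    [0,0.005,0,0,0,0]
  ]
}}

```text
time: 7.85
tool_pos: [0.5849, -0.0163, 0.0804]
ee_rot: [-3.139, -0.0, -3.082]
wrist_force: [0.2, -4.1, -0.9]
width: 0.0006
finger_force: 2.2
```

```bash
python3 -c "
from h import *
st()"
```

```text
t 7.85 org [-0.0298 -0.1328  0.0804] F [ 0.2 -4.1 -0.9] [-3.139 -0.    -3.082] 0.0006343922451990185
```

Force is rising at the expected place. A little more, then back off.

Call:
{"op": "carry_out", "data": {
  "commands": [
    [0,0.001,0,0,0,0],
    [0,0.002,0,0,0,0],
    [0,0.003,0,0,0,0],
    [0,0.003,0,0,0,0],
    [0,0.003,0,0,0,0]
  ]
}}

```text
time: 8.35
tool_pos: [0.5849, -0.0161, 0.0801]
ee_rot: [-3.135, -0.0, -3.083]
wrist_force: [0.8, -9.4, -2.5]
width: 0.0002
finger_force: 4.6
```

Call:
{"op": "carry_out", "data": {
  "commands": [
    [0,-0.004,0,0,0,0],
    [0,-0.02,0,0,0,0],
    [0,-0.05,0,0,0,0],
    [0,-0.08,-0.03,0,0,0],
    [0,-0.11,-0.07,0,0,0]
  ]
}}

```text
time: 8.85
tool_pos: [0.5895, -0.1226, 0.1482]
ee_rot: [3.138, -0.006, -3.081]
wrist_force: [1.2, -0.0, 0.6]
width: 0.0007
finger_force: 0.0
```

Call:
{"op": "carry_out", "data": {
  "commands": [
    [0.03,-0.02,-0.02,0,0,0],
    [0.07,-0.04,-0.04,0,0,0],
    [0.1,-0.06,-0.05,0,0,0],
    [0.13,-0.08,-0.05,0,0,0],
    [0.15,-0.09,-0.05,0,0,0]
  ]
}}

```text
time: 9.35
tool_pos: [0.4456, -0.2226, 0.2015]
ee_rot: [-3.141, 0.002, -3.083]
wrist_force: [0.1, -0.5, 0.1]
width: 0.0002
finger_force: 0.0
```

```bash
python3 -c "
from h import *
st();s=snapshot('top');save(s,'t6.png',(235,115,425,260),4);np.savez('top2.npz',**s)
a=snapshot('scene');save(a,'s6.png',(230,140,450,300),3.6)"
```

```text
t 9.35 org [-0.1813 -0.3303  0.2015] F [ 0.1 -0.5  0.1] [-3.141e+00  2.000e-03 -3.083e+00] 0.00024030127759422018
```

View pics/t6.png

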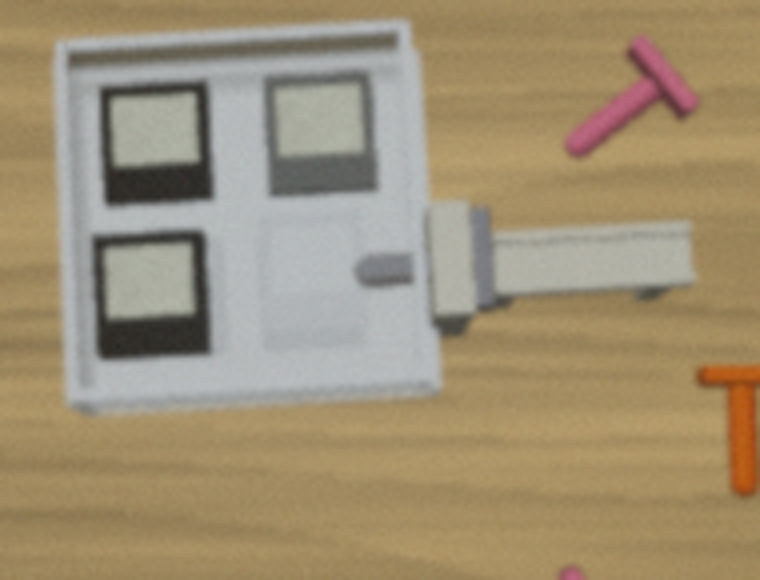

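View pics/s6.png

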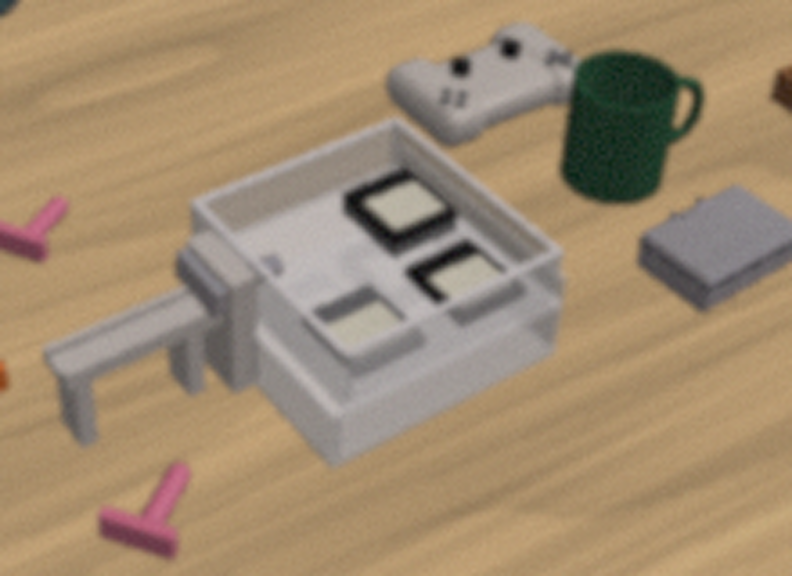

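The handle lies flat against the block (crop (483,257)), and the nose shows inside the tray at (360,270), through both holes. The tray is in, the other objects are in place and the robot is clear.

```bash
python3 -c "
from bench import *
print(close_job())"
```

```text
the job is handed in; nothing more can be done
None
```

The tray is pushed fully in to its stop and the steel pin is home through both holes with its handle against the block; the mug, controller and key tin were not touched, and the job was handed in at about 9.4 s.

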